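Clear the scrap off the sorting shelf and lock the scrap drum

ROBOT

A 6-joint arm with a two-finger parallel gripper is mounted at the origin on the work surface. World frame = base frame: x ahead of the robot, y to its left, z up, the work surface at z = 0. Lengths are in m, angles in rad, forces in N, time in s.
With the tool pointing down it reaches from about 0.25 to 0.775 m from the base axis. Payload 8.9 kg.
Tool frame: the origin (TCP) lies on the mounting face of the last link; the fingertips stand 173 mm ahead of it and the grasp point (between the pads) lies 155 mm ahead of it; z points along the fingers, y is the line along which they close (so a half turn about z gives the same grasp; the last joint's range is limited). The gripper opens to 85 mm and grips with 20 to 120 N. Pads are 22 mm wide; open, the fingers measure 114 mm over their backs; the gripper's body (76 mm by 85 mm) begins 54 mm behind the grasp point. The pads swing forward as they close: fully open they stand 13 mm farther back than shut.
Start: joints at [-1.451, 0.291, -0.153, 1.127, 0, 1.431], TCP at [0.134, -0.508, 0.405] pointing down, gripper open.
Joint ranges: [-2.52, 2.52], [-0.91, 1.74], [-1.3, 1.37], [-1.96, 2.02], [-1.52, 1.47], [-3.14, 3.14]. Speed limits (rad/s): [2.22, 2.22, 2.79, 3.14, 3.14, 3.14].

INTERFACE

Orientations are given as a unit quaternion [x, y, z, w].
In Python, from station import bot gives the robot as it stands. The module is installed in compiled form; this text tells all that it offers.
- The arm moves only by the shell command python3 -m inch 'ROWS' [OPENING] [FORCE]. ROWS is JSON, a list that holds one entry, the list of rows, each a list of 4 numbers: the shift along the tool's x, y, z scaled (see below), then the turn about the tool's z scaled (see below). A call has 1 to 20 rows; each row shifts and turns the commanded pose from where the row before left it, along the tool's axes as they then stand; what a row does not reach is not made up. The controller multiplies each number of a shift by 0.03 m and each number of a turn by 0.12 rad. A row lasts 1/10 s, in which the tool goes at most 50 mm and 8.59 degrees, less where a joint would pass 70% of its speed; a pose out of reach is approached as far as the arm can. A call with a number of a shift or a turn outside -1 to 1 is refused whole. A call with a gripper value outside its range is refused whole. OPENING is the opening, from 0 (shut) to 1 (fully open), set as the call begins (- or left out, the last holds). The fingers move at their own pace and stop on an object; FORCE is the grip in N (left out, the last holds). Time passes only in rows, so rows that do not move let the fingers close. It gives the time, the measured TCP pose, the force, the opening and the grip force at its end, in the units of the state.
- bot.state(): the state, without advancing time (a new reading comes with each control period).
- bot.camera(name): name is "side" or "top" or "wrist"; returns the picture (384x512x3 uint8, red, green, blue); there is no depth.
- bot.camera_info(name): a dict with "mtx" (3x3 intrinsics, pixels), "cam_to_world" (4x4, takes a point from camera to world coordinates); the wrist camera has in their place "mount" (4x4, takes a point from camera to tool coordinates, whose origin is the TCP and whose axes are the flange's). Camera axes: x right, y up, looking along -z (the intrinsics and any distortion apply to the point x, -y, -z); pixel columns grow to the right and rows downward; lengths in m; the calibration is good to about 2 mm. The wrist camera is an equidistant fisheye: a pixel r from the principal point sees the ray r / f radians off the axis. A picture is of the moment at which its call begins: read the wrist's pose just before it. camera_info takes no time and is no camera call.
- bot.close_job(): hands the job in; it is judged then, once.
The state is a dict: "clock": time; "qpos": joint angles; "joint_velocities": joint speeds; "joint_efforts": joint torques, N m; "tool_pos": TCP position; "eef_rot": TCP orientation; "ft_force": force on the tool from outside, world axes, zero at the start; "torque": the same for the moment, N m; "grip_width": finger opening in m; "grip_force": force on a finger pad.
Only numpy, scipy, OpenCV 4.12 (cv2) and the standard library are available. Lean on these libraries where they do the work, as an engineer would, in place of code of your own. Each camera call takes 0.05 s, during which the arm holds its last target. There are 200 camera calls.

TASK

Clear both pieces of scrap, the wooden chock and the aluminium plate offcut, off the blue sorting shelf into the scrap drum that stands at its open yellow lip, never pressing the plate harder than 60 N. The plate lies tight against the shelf's end rim with no room behind it, so draw it away from there first. When both are in, turn the drum's collar with the black post clockwise to the green locked mark, so that the orange cover shuts the mouth; leave the spray can, hammer and parts box where they are, within 30 mm.

Things in the scene. Friction and masses are not known exactly. Their poses are not given: they have to be found in the camera images.
- shelf: Raised, oily blue shelf, fixed; its place and yaw vary. 260 (x) x 320 (y) mm, origin at the middle of its footprint on the table, flat top at z = 195 mm. Grey rims 12 mm thick, 30 mm high on three sides: inner faces at x = -118 and +118 mm, and y = +148 mm (the end rim). The -y side (y = -160 mm) is the open lip, yellow, without a rim. Scrap goes off along -y.
- shelf_lip (a point): Middle of the open lip's edge, on the shelf's top surface (shelf frame 0, -160, 195 mm).
- drum: Green round scrap drum, fixed at and partly under the shelf's lip. Origin at the centre of its underside; its z is the collar's axis. Outer radius 134 mm, inner 120 mm, rim at z = 157 mm. A fixed dark cover closes the -y half; the +y half (next to the shelf) is the open mouth. Tabs at the rim: red (open) at -12 degrees, green (locked) at 168 degrees from its x axis, counterclockwise from above.
- collar (a joint): Turn of the aluminium collar with its orange half cover about the drum's axis, rad. 0: open, post at the red tab; grows clockwise seen from above, the post swinging round the side away from the shelf; 3.14: end stop, locked, post at the green tab, orange cover over the mouth. Needs about 3 N at the post and stays where left. Cover's top at z = 163 mm, collar ring's at 172 mm.
- collar_lug (a point): Top centre of the collar's black upright post: radius 11 mm, 47 mm tall (z = 163 to 210 mm), 75 mm from the drum's axis, at the angle (-12 degrees minus the collar's turn) from the drum's x axis.
- plate: Scrap: flat aluminium plate offcut with a dark scribed line, 120 (x) x 95 (y) x 12 (z) mm, about 0.4 kg (varies). Origin at the centre of its underside. It lies flat on the shelf with its +y edge 0.5 to 2.5 mm from the end rim, x axis along the rim.
- chock: Scrap: light wooden chock with a red band, 110 (x) x 55 (y) x 45 (z) mm, about 0.2 kg (varies). Origin at the centre of its underside. It lies flat on the shelf between the plate and the lip.
- can: Bystander: red spray can, radius 33 mm, 180 mm tall, standing on the table behind the shelf. Origin at the centre of its underside.
- hammer: Bystander: hammer, 270 mm long, lying on the table beyond the shelf's end rim. Origin on the table under the middle of its length.
- partsbox: Bystander: blue box of nuts, 90 x 140 x 50 mm, on the table behind the shelf. Origin at the centre of its underside.

How it is judged:
By the outcome, as a careful person would: the job done as asked, in the order asked, and still so for the second after the job is handed in, with the robot touching nothing.
It also fails if it takes over 69 s, if anything falls off the work surface, if the arm or the gripper's body presses on something with over 40 N, if the wrist force passes 120 N, or if a joint passes its speed limit or range.

## Working session

There is one attempt and no reset: what is moved stays moved. The work goes in short steps, Python scripts to look and compute and a shell command to move; the robot and the scene stay as the last step left them, time stands still between calls to the robot, and variables do not carry over. Pictures are saved under pics/ and viewed, at most 10 in all, crops included, and the job is handed in when it is done.

```bash
mkdir -p pics
python3 - <<'E'
from station import bot
import cv2,numpy as np
s=bot.state(); print({k:np.round(v,3).tolist() for k,v in s.items()})
for n in ("side","top","wrist"):
    im=bot.camera(n); cv2.imwrite(f"pics/{n}0.png",im[:,:,::-1])
    print(n,{k:(np.round(v,4).tolist() if not isinstance(v,str) else v) for k,v in bot.camera_info(n).items()})
a=cv2.imread("pics/side0.png");b=cv2.imread("pics/top0.png")
cv2.imwrite("pics/both0.png",np.vstack([a,b])[:, :])
E
```

```text
{'clock': 0.0, 'qpos': [-1.451, 0.291, -0.154, 1.127, 0.0, 1.431], 'joint_velocities': [0.001, -0.001, 0.001, -0.003, -0.001, -0.001], 'joint_efforts': [0.001, -53.715, 33.137, 0.016, -0.0, -0.0], 'tool_pos': [0.134, -0.507, 0.404], 'eef_rot': [0.992, 0.129, 0.0, -0.001], 'ft_force': [-0.501, -1.122, -0.444], 'torque': [-0.02, -0.007, 0.02], 'grip_force': 0.0, 'grip_width': 0.085}
side {'mtx': [[474.6625, 0.0, 256.6004], [0.0, 474.6625, 197.4772], [0.0, 0.0, 1.0]], 'cam_to_world': [[-0.7355, -0.6217, 0.2693, 0.9114], [0.6775, -0.672, 0.2991, 0.4229], [-0.005, 0.4024, 0.9154, 1.0765], [0.0, 0.0, 0.0, 1.0]]}
top {'mtx': [[358.7266, 0.0, 256.0929], [0.0, 358.7266, 195.1012], [0.0, 0.0, 1.0]], 'cam_to_world': [[0.0248, 0.9853, -0.1689, 0.4998], [-0.9997, 0.0246, -0.0033, 0.1106], [0.0009, 0.1689, 0.9856, 0.8792], [0.0, 0.0, 0.0, 1.0]]}
wrist {'mtx': [[297.3186, 0.0, 256.0206], [0.0, 297.3186, 192.7503], [0.0, 0.0, 1.0]], 'mount': [[0.0001, 0.955, 0.2967, 0.076], [1.0, -0.0004, 0.0008, -0.0001], [0.0009, 0.2967, -0.955, 0.0304], [0.0, 0.0, 0.0, 1.0]]}
```

View pics/top0.png

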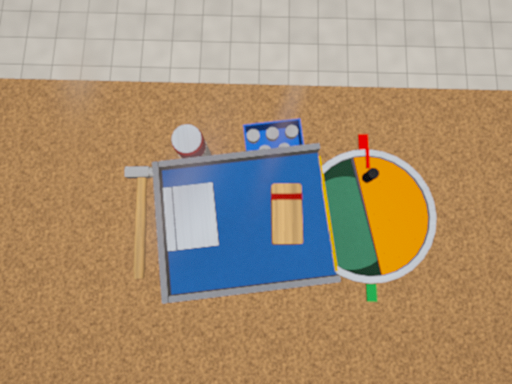

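View pics/side0.png

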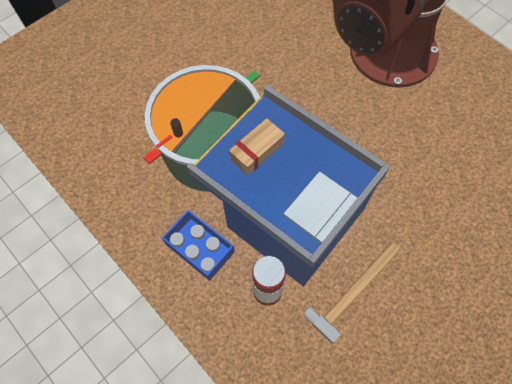

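The top view shows the plate near (190,217) against the left (end) rim and the chock near (287,214). The lip is at about column 328, with the drum centred near (372,216) and the post at (371,175). The side view agrees. Next I'll measure by mask and ray casting.

```bash
cat > h.py <<'E'
import cv2,numpy as np
from station import bot
I={n:bot.camera_info(n) for n in("side","top")}
def ray(n,p):
    M=np.array(I[n]["cam_to_world"]);K=np.array(I[n]["mtx"])
    d=np.linalg.inv(K)@[p[0],p[1],1]; d=M[:3,:3]@[d[0],-d[1],-d[2]]
    return M[:3,3],d/np.linalg.norm(d)
def onz(n,p,z):
    o,d=ray(n,p); return o+d*(z-o[2])/d[2]
def tri(p,q):
    o,d=ray("side",p);a,e=ray("top",q)
    t=np.linalg.lstsq(np.c_[d,-e],a-o,rcond=None)[0]
    x,y=o+d*t[0],a+e*t[1]; return (x+y)/2,np.linalg.norm(x-y)
def blob(m,k=0):
    m=cv2.morphologyEx(m.astype(np.uint8)*255,cv2.MORPH_OPEN,np.ones((2,2)))
    c=sorted(cv2.findContours(m,0,1)[0],key=cv2.contourArea)[::-1]
    return c[k]
def cen(c):
    m=cv2.moments(c);return np.array([m["m10"]/m["m00"],m["m01"]/m["m00"]])
def win(n,r):
    m=np.zeros((384,512),bool);m[r[1]:r[3],r[0]:r[2]]=1;return m
E
python3 - <<'E'
from h import *
im={n:cv2.imread(f"pics/{n}0.png") for n in I}
W=dict(plate=dict(side=(280,165,365,245),top=(165,170,225,260)),chock=dict(side=(220,110,292,180),top=(262,175,312,252)),
 lip=dict(side=(180,80,285,175),top=(312,140,345,285)),red=dict(side=(140,130,175,165),top=(352,130,376,170)),green=dict(side=(240,65,265,90),top=(362,283,380,303)),
 post=dict(side=(165,112,190,142),top=(358,163,384,188)),blue=dict(side=(160,70,400,270),top=(140,140,345,310)))
np.set_printoptions(precision=4,suppress=True)
R={}
for k,w in W.items():
    for n in w:
        b,g,r=[im[n][:,:,i].astype(int) for i in range(3)]
        hsv=cv2.cvtColor(im[n],cv2.COLOR_BGR2HSV);H,S,V=[hsv[:,:,i].astype(int) for i in range(3)]
        m=dict(plate=(S<60)&(V>150),chock=(H<25)&(S>60)&(V>90)if n=="top" else ((H<25)&(S>60)&(V>90)),lip=(H>19)&(H<30)&(S>150)&(V>110),
          red=((H<6)|(H>174))&(S>180)&(V>150),green=(H>50)&(H<75)&(S>150)&(V>110),post=V<60,blue=(H>100)&(H<125)&(S>150)&(V>(110 if n=="side" else 90)))[k]&win(n,w[n])
        if m.sum()<5: print(k,n,"none");continue
        c=blob(m); 
        if k=="chock": c=cv2.convexHull(c)
        q=cv2.minAreaRect(c); R[k,n]=c
        print(k,n,"A",cv2.contourArea(c),"cen",cen(c),"box",cv2.boxPoints(q).round(1).tolist())
for k in("plate","lip","red","green","post"):
    try: print(k,*tri(cen(R[k,"side"]),cen(R[k,"top"])))
    except Exception as e: print(k,e)
q=cv2.boxPoints(cv2.minAreaRect(R["plate","top"]));print("plate207",[onz("top",p,.207)[:2] for p in q])
q=cv2.boxPoints(cv2.minAreaRect(R["chock","top"]));print("chock240",[onz("top",p,.240)[:2] for p in q])
E
```

```text
plate side A 2894.5 cen [323.9212 208.6237] box [[284.29998779296875, 214.10000610351562], [326.1000061035156, 161.89999389648438], [368.0, 195.39999389648438], [326.29998779296875, 247.60000610351562]]
plate top A 3130.0 cen [191.2855 217.5635] box [[161.6999969482422, 187.6999969482422], [213.3000030517578, 182.60000610351562], [219.6999969482422, 246.60000610351562], [168.10000610351562, 251.8000030517578]]
chock side A 1095.0 cen [263.8306 141.493 ] box [[240.1999969482422, 142.0], [269.3999938964844, 117.0], [289.1000061035156, 139.89999389648438], [259.79998779296875, 165.0]]
chock top A 1771.0 cen [287.3774 214.6898] box [[271.29998779296875, 185.10000610351562], [301.79998779296875, 184.1999969482422], [303.5, 244.0], [273.1000061035156, 244.8000030517578]]
lip side A 2.0 cen [254.5 104.5] box [[252.5, 105.5], [255.5, 102.5], [256.5, 103.5], [253.5, 106.5]]
lip top A 150.0 cen [329.7033 220.1767] box [[321.6000061035156, 175.1999969482422], [324.70001220703125, 174.8000030517578], [338.3999938964844, 269.79998779296875], [335.29998779296875, 270.20001220703125]]
red side A 10
[... 832 characters left out ...]
001220703125, 172.6999969482422], [315.1000061035156, 255.60000610351562]]
blue top A 15113.5 cen [261.4215 228.67  ] box [[157.1999969482422, 172.60000610351562], [320.3999938964844, 152.6999969482422], [335.29998779296875, 275.1000061035156], [172.10000610351562, 294.8999938964844]]
plate [0.5689 0.2402 0.1873] 0.007394805191489599
lip [0.5544 0.0041 0.2951] 0.02828059671111824
red [ 0.7413 -0.1109  0.1502] 0.0026204921103364556
green ('green', 'side')
post ('post', 'side')
plate207 [array([0.6248, 0.2933]), array([0.6373, 0.1954]), array([0.5163, 0.178 ]), array([0.5045, 0.2731])]
chock240 [array([0.6285, 0.0855]), array([0.6315, 0.0301]), array([0.5239, 0.0268]), array([0.521 , 0.0806])]
```

Run:
```python
import cv2,numpy as np
a=cv2.imread("pics/side0.png")[60:260,140:400];cv2.imwrite("pics/sidecrop.png",cv2.resize(a,None,fx=3,fy=3,interpolation=cv2.INTER_CUBIC))
```

```text
(no output)
```

View pics/sidecrop.png

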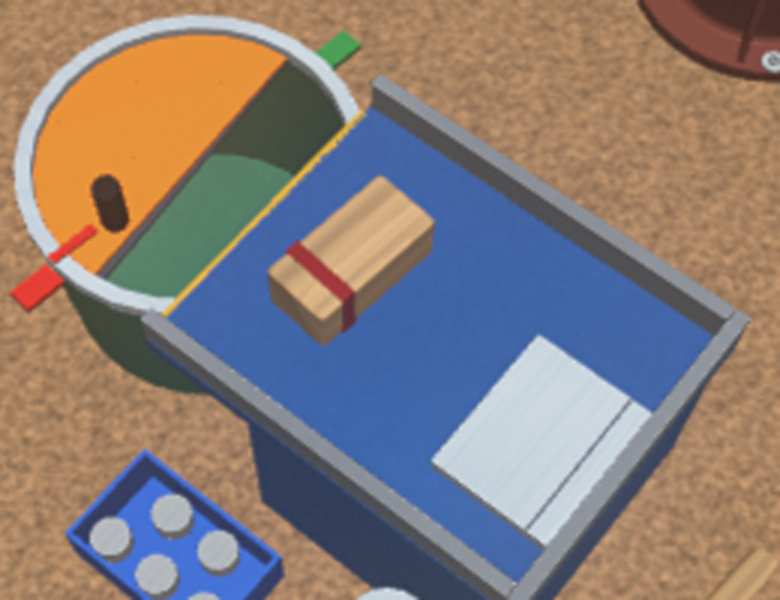

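The crop (3x, offset 140,60) shows these points:
- Plate -y corners at (432,462) and (540,335).
- Chock top corners at (268,272), (380,177) and (433,221).
- Post top at (107,186) and the green tab at (338,52).

The lip runs (165,312)-(362,115).

Run:
```python
from h import *
np.set_printoptions(precision=4,suppress=True)
s=lambda x,y:(140+x/3,60+y/3)
for n,a,b in [("plate -y+x",s(432,462),(213.3,182.8)),("plate -y-x",s(540,335),(219.5,246.6)),
 ("chock -y+x",s(268,272),(301.6,184.3)),("chock -y-x",s(380,177),(303.4,243.5)),("chock +y-x",s(433,221),(273,244.5)),
 ("post",s(107,186),(374,172.5)),("green",s(338,52),(371.8,292.5)),("red",(152.7,156.4),(363.9,143.1)),("lip+x",s(163,312),(320.5,152)),("lip-x",s(362,115),(337,274))]:
    p,e=tri(a,b);print(n,p,"gap",round(e,4))
print("lip top z195",onz("top",(320.5,152),.195),onz("top",(337.5,274),.195))
print("tabs z157",onz("top",(363.9,143.1),.152),onz("top",(371.8,293),.152))
im=cv2.imread("pics/top0.png");hsv=cv2.cvtColor(im,cv2.COLOR_BGR2HSV);H,S,V=[hsv[:,:,i].astype(int) for i in range(3)]
m=(S<60)&(V>140)&win("top",(345,140,445,290));c=blob(m);P=np.array([onz("top",p[0],.172)[:2] for p in cv2.convexHull(c)])
P=P[P[:,1]<-.1];A=np.c_[2*P,np.ones(len(P))];x=np.linalg.lstsq(A,(P**2).sum(1),rcond=None)[0];print("ring circle",x[:2],np.sqrt(x[2]+x[:2]@x[:2]),len(P))
```

```text
plate -y+x [0.6379 0.1978 0.197 ] gap 0.0032
plate -y-x [0.5161 0.1804 0.1944] gap 0.0019
chock -y+x [0.6329 0.0303 0.229 ] gap 0.0026
chock -y-x [0.5245 0.0264 0.2281] gap 0.0022
chock +y-x [0.5223 0.0798 0.2302] gap 0.0012
post [ 0.6639 -0.1112  0.2076] gap 0.0027
green [ 0.4353 -0.117   0.1541] gap 0.0033
red [ 0.7412 -0.1108  0.1503] gap 0.0027
lip+x [ 0.7006 -0.0068  0.2085] gap 0.0068
lip-x [ 0.4711 -0.0469  0.1744] gap 0.0016
lip top z195 [ 0.7066 -0.0122  0.195 ] [ 0.4716 -0.0426  0.195 ]
tabs z157 [ 0.7414 -0.1116  0.152 ] [ 0.435  -0.1191  0.152 ]
ring circle [ 0.5871 -0.1126] 0.13384007840779863 30
```

```bash
cat >> h.py <<'E'
def st():
    s=bot.state();x,y,z,w=s["eef_rot"];th=np.degrees(np.arctan2(2*(x*y+z*w),1-2*(y*y+z*z)))
    return s,np.array(s["tool_pos"]),th
def go(x,y,z,th=None):
    "units of turn, then units of shift in tool axes after the turn"
    s,p,t0=st();th=t0 if th is None else th
    turn=-((th-t0+180)%360-180)*np.pi/180/.12;a=np.radians(th);d=np.array([x,y,z])-p
    print("clock",round(s["clock"],2),"pos",p.round(4),"th",round(t0,1),"F",np.round(s["ft_force"],1),"w",round(s["grip_width"],4))
    print("turn",round(turn,2),"shift",np.round([(d[0]*np.cos(a)+d[1]*np.sin(a))/.03,(d[0]*np.sin(a)-d[1]*np.cos(a))/.03,-d[2]/.03],2))
E
python3 -c "
from h import *
go(.577,.055,.46,2)"
```

```text
clock 0.15 pos [ 0.1344 -0.5074  0.4043] th 14.8 F [0.1 0.2 0.2] w 0.0853
turn 1.87 shift [ 15.4  -18.22  -1.86]
```

```bash
python3 -m inch '[[[0,0,-0.93,0.93],[0,0,-0.93,0.94],[0.85,-1,0,0],[0.85,-1,0,0],[0.85,-1,0,0],[0.85,-1,0,0],[0.85,-1,0,0],[0.85,-1,0,0],[0.85,-1,0,0],[0.85,-1,0,0],[0.85,-1,0,0],[0.85,-1,0,0],[0.85,-1,0,0],[0.85,-1,0,0],[0.85,-1,0,0],[0.85,-1,0,0],[0.85,-1,0,0],[0.85,-1,0,0],[0.85,-1,0,0],[0.85,-1,0,0]]]' 1 30; python3 -c "
from h import *
go(.577,.055,.40,2)"
```

```text
clock: 2.15
tool_pos: [0.5753, 0.0495, 0.4603]
eef_rot: [1.0, 0.017, -0.0, 0.0]
ft_force: [0.7, -0.4, -0.2]
grip_width: 0.0851
grip_force: 0.0
clock 2.15 pos [0.5753 0.0495 0.4603] th 2.0 F [ 0.7 -0.4 -0.2] w 0.0851
turn -0.0 shift [ 0.06 -0.18  2.01]
```

```bash
python3 -m inch '[[[0.06,-0.18,0.7,0],[0,0,0.7,0],[0,0,0.7,0],[0,0,0.4,0],[0,0,0.25,0],[0,0,0,0]]]' && python3 -m inch '[[[0,0,0,0],[0,0,0,0],[0,0,0,0],[0,0,0,0],[0,0,0,0],[0,0,0,0],[0,0,0,0],[0,0,0,0]]]' 0 30
```

```text
clock: 2.75
tool_pos: [0.5759, 0.0533, 0.3774]
eef_rot: [1.0, 0.017, -0.001, -0.0]
ft_force: [-0.7, -0.5, -0.4]
grip_width: 0.0861
grip_force: 0.0
clock: 3.55
tool_pos: [0.5764, 0.0534, 0.3791]
eef_rot: [1.0, 0.017, 0.001, 0.0]
ft_force: [-0.6, -0.2, 5.9]
grip_width: 0.0546
grip_force: 33.3
```

```bash
python3 -m inch '[[[0,0,-0.4,0],[0,0,-0.4,0],[0,0,0,0]]]' ; python3 -c "
from h import *
go(.58,-.072,.378,10.5)"
```

```text
clock: 3.85
tool_pos: [0.5767, 0.0534, 0.4042]
eef_rot: [1.0, 0.017, 0.002, 0.0]
ft_force: [0.2, -0.6, -1.2]
grip_width: 0.0543
grip_force: 32.4
clock 3.85 pos [0.5767 0.0534 0.4042] th 2.0 F [ 0.2 -0.6 -1.2] w 0.0543
turn -1.24 shift [-0.65  4.13  0.87]
```

```bash
python3 -m inch '[[[0,0,0,-0.62],[0,0,0,-0.62],[-0.13,0.82,0,0],[-0.13,0.83,0,0],[-0.13,0.83,0,0],[-0.13,0.83,0,0],[-0.13,0.82,0,0],[0,0,0.45,0],[0,0,0.45,0],[0,0,0,0],[0,0,0,0]]]' ; python3 -m inch '[[[0,0,0,0],[0,0,0,0],[0,0,0,0],[0,0,0,0],[0,0,-0.8,0],[0,0,-0.8,0],[0,0,-0.8,0]]]' 1
python3 - <<'E'
from h import *
im=bot.camera("side")[:,:,::-1];t=bot.camera("wrist")[:,:,::-1]
cv2.imwrite("pics/a1.png",np.hstack([im[30:260,130:400],cv2.resize(t,(307,230))]))
E
```

```text
clock: 4.95
tool_pos: [0.5795, -0.0719, 0.3752]
eef_rot: [0.996, 0.092, -0.0, -0.0]
ft_force: [-0.3, -0.3, -1.8]
grip_width: 0.0545
grip_force: 32.5
clock: 5.65
tool_pos: [0.5794, -0.0719, 0.448]
eef_rot: [0.996, 0.092, -0.0, -0.0]
ft_force: [0.4, 0.1, -0.3]
grip_width: 0.0852
grip_force: 0.0
```

View pics/a1.png

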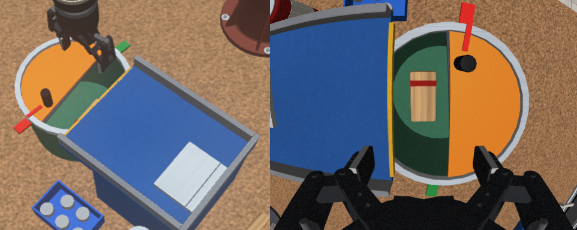

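The wrist view shows the chock flat on the drum floor, clear of the cover. Next is the plate.

```bash
python3 -c "
from h import *
print(np.round(bot.state()['qpos'],2))
go(.570,.234,.415,-82)
go(.570,.234,.415,98)"
```

```text
[-0.25  0.39  0.1   1.28 -0.    2.71]
clock 5.75 pos [ 0.5802 -0.0721  0.4504] th 10.5 F [0.5 0.4 0.1] w 0.0852
turn 13.45 shift [-10.15  -1.08   1.18]
clock 5.75 pos [ 0.5802 -0.0721  0.4504] th 10.5 F [0.5 0.4 0.1] w 0.0852
turn -12.73 shift [10.15  1.08  1.18]
```

```bash
python3 -m inch '[[[0,0,0,-0.98],[0,0,0,-0.98],[0,0,0,-0.98],[0,0,0,-0.98],[0,0,0,-0.98],[0,0,0,-0.98],[0,0,0,-0.98],[0,0,0,-0.98],[0,0,0,-0.98],[0,0,0,-0.98],[0,0,0,-0.98],[0,0,0,-0.98],[0,0,0,-0.97]]]' 0.5; python3 -m inch '[[[0.92,0.1,0,0],[0.92,0.1,0,0],[0.92,0.1,0,0],[0.92,0.1,0,0],[0.92,0.1,0,0],[0.92,0.1,0,0],[0.92,0.1,0,0],[0.92,0.1,0,0],[0.93,0.1,0,0],[0.93,0.1,0,0],[0.93,0.1,0,0],[0,0,0.6,0],[0,0,0.6,0],[0,0,0,0],[0,0,0,0]]]'
python3 - <<'E'
from h import *
go(.570,.234,.390,98)
t=bot.camera("wrist")[:,:,::-1];cv2.imwrite("pics/w2.png",t)
E
```

```text
clock: 7.05
tool_pos: [0.5794, -0.0719, 0.4463]
eef_rot: [0.654, 0.756, -0.0, -0.0]
ft_force: [-0.1, -0.4, -0.2]
grip_width: 0.0429
grip_force: 0.0
clock: 8.55
tool_pos: [0.5696, 0.2341, 0.4109]
eef_rot: [0.656, 0.755, -0.0, -0.0]
ft_force: [0.3, -0.5, 0.7]
grip_width: 0.0428
grip_force: 0.0
clock 8.55 pos [0.5696 0.2341 0.4109] th 98.0 F [ 0.3 -0.5  0.7] w 0.0428
turn 0.0 shift [-0.    0.01  0.7 ]
```

View pics/w2.png

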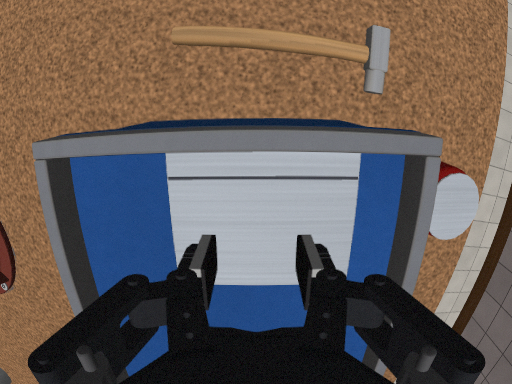

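The plate is square to the rim and lies centred under the half-open fingers. Now a guarded descent.

```bash
python3 -m inch '[[[0,0,0.5,0],[0,0,0.3,0],[0,0,0.1,0],[0,0,0,0]]]'; python3 -m inch '[[[0,0,0.1,0],[0,0,0,0]]]'|grep -E "pos|ft_"; python3 -m inch '[[[0,0,0.1,0],[0,0,0,0]]]'|grep -E "pos|ft_"
```

```text
clock: 9.0
tool_pos: [0.5697, 0.234, 0.384]
eef_rot: [0.656, 0.755, -0.0, -0.0]
ft_force: [-0.6, 1.1, -0.6]
grip_width: 0.0427
grip_force: 0.0
tool_pos: [0.5698, 0.2342, 0.3811]
ft_force: [-0.1, -0.6, -0.3]
tool_pos: [0.5699, 0.2342, 0.3786]
ft_force: [-0.5, -0.1, 3.9]
```

```bash
python3 -m inch '[[[0,0,0.04,0],[0,0,0,0]]]'|grep -E "pos|ft_"; python3 -m inch '[[[0,0,0.04,0],[0,0,0,0]]]'|grep -E "pos|ft_"; python3 -m inch '[[[0,0,0.04,0],[0,0,0,0]]]'|grep -E "pos|ft_"
```

```text
tool_pos: [0.5698, 0.2342, 0.3786]
ft_force: [-2.2, -0.5, 13.9]
tool_pos: [0.5696, 0.2342, 0.3785]
ft_force: [-5.3, -3.1, 22.8]
tool_pos: [0.5695, 0.2342, 0.3785]
ft_force: [-8.8, -4.0, 31.4]
```

```bash
python3 -m inch '[[[-0.1,-0.03,0,0],[-0.15,-0.05,0,0],[-0.15,-0.05,0,0],[0,0,0,0]]]'|grep -E "pos|ft_"
python3 - <<'E'
from h import *
im=bot.camera("top")[:,:,::-1];cv2.imwrite("pics/t3.png",im)
hsv=cv2.cvtColor(np.ascontiguousarray(im),cv2.COLOR_BGR2HSV);S,V=hsv[:,:,1],hsv[:,:,2]
for f in("pics/top0.png","pics/t3.png"):
    g=cv2.imread(f);h=cv2.cvtColor(g,cv2.COLOR_BGR2HSV);m=((h[:,:,1]<60)&(h[:,:,2]>150))
    for r in(190,240,246): print(f,r,np.where(m[r,150:300])[0][[0,-1]]+150 if m[r,150:300].any() else None)
E
```

```text
tool_pos: [0.5689, 0.2226, 0.3786]
ft_force: [0.5, 4.6, 25.6]
pics/top0.png 190 [154 213]
pics/top0.png 240 [157 218]
pics/top0.png 246 [157 210]
pics/t3.png 190 [200 215]
pics/t3.png 240 [202 224]
pics/t3.png 246 [201 208]
```

```bash
python3 -m inch '[[[-0.2,-0.05,0,0],[-0.2,-0.05,0,0],[-0.2,-0.05,0,0],[-0.2,-0.05,0,0],[0,0,0,0]]]'|grep -E "pos|ft_"; python3 -m inch '[[[-0.2,-0.05,0,0],[-0.2,-0.05,0,0],[-0.2,-0.05,0,0],[-0.2,-0.05,0,0],[0,0,0,0]]]'|grep -E "pos|ft_";python3 - <<'E'
from h import *
t=bot.camera("wrist")[:,:,::-1];cv2.imwrite("pics/w4.png",t)
E
```

```text
tool_pos: [0.5665, 0.1977, 0.3786]
ft_force: [0.8, 2.7, 25.3]
tool_pos: [0.5639, 0.1731, 0.3786]
ft_force: [1.0, 3.9, 26.1]
```

View pics/w4.png

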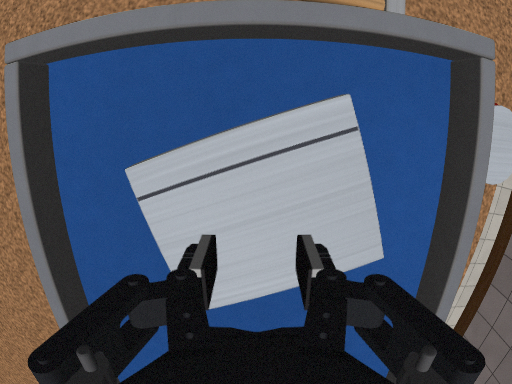

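The plate came free but turned about 17° ccw. Its rear corners are at (126,170) and (350,95), with a visible gap to the rim (rim foot at row 40). I'll measure it.

```bash
cat >> h.py <<'E'
from scipy.spatial.transform import Rotation as Ro
def wz(p,z,s=None):
    c=bot.camera_info("wrist");K=np.array(c["mtx"]);M=np.array(c["mount"]);s=s or bot.state()
    v=np.array([p[0]-K[0,2],p[1]-K[1,2]]);r=np.hypot(*v);a=r/K[0,0];u=v/max(r,1e-9)*np.sin(a)
    R=Ro.from_quat(s["eef_rot"]).as_matrix();T=np.array(s["tool_pos"])
    d=R@M[:3,:3]@np.array([u[0],-u[1],-np.cos(a)]);o=R@M[:3,3]+T
    return o+d*(z-o[2])/d[2]
E
python3 - <<'E'
from h import *
np.set_printoptions(precision=4,suppress=True)
C=[wz(p,.205)[:2] for p in((126,170),(350,95),(384,258),(210,308))]
print(*C,"centre",(C[0]+C[2])/2,[np.linalg.norm(C[i]-C[i-1]) for i in range(4)], "yaw",np.degrees(np.arctan2(*(C[1]-C[0])[::-1])))
print("rim foot",wz((150,57),.195),wz((350,43),.195),"side rims inner",wz((49,70),.195),wz((451,65),.195))
E
```

```text
[0.492 0.208] [0.5999 0.261 ] [0.6421 0.1753] [0.5437 0.1281] centre [0.5671 0.1917] [np.float64(0.09520300295778074), np.float64(0.12025971091890518), np.float64(0.09548959948278256), np.float64(0.10919552004765028)] yaw 26.140795325226946
rim foot [0.4963 0.268  0.195 ] [0.599  0.2898 0.195 ] side rims inner [0.4288 0.2608 0.195 ] [0.6649 0.296  0.195 ]
```

```bash
cat >> h.py <<'E'
def plate(f,z=.205):
    s=bot.state();im=bot.camera("wrist")[:,:,::-1];cv2.imwrite(f,im)
    h=cv2.cvtColor(np.ascontiguousarray(im),cv2.COLOR_BGR2HSV);m=((h[:,:,1]<50)&(h[:,:,2]>150))
    m=cv2.morphologyEx(m.astype(np.uint8),cv2.MORPH_CLOSE,np.ones((9,9)))
    m[:,:40]=0;m[:,460:]=0
    c=cv2.convexHull(blob(m>0));P=np.array([wz(p[0],z,s)[:2] for p in c],np.float32)
    r=cv2.minAreaRect(P*1000);b=cv2.boxPoints(r);print("plate centre",np.round(r[0],1),"size",np.round(r[1],1),"corners mm",b.round(0).tolist())
E
python3 - <<'E'
from h import *
np.set_printoptions(precision=4,suppress=True)
plate("pics/w5.png")
go(.595,.220,.395,98)
E
```

```text
plate centre [567.  191.5] size [121.2  96.1] corners mm [[491.0, 208.0], [534.0, 122.0], [643.0, 175.0], [600.0, 261.0]]
clock 11.55 pos [0.5639 0.1732 0.3785] th 98.0 F [ 1.2  3.3 26.8] w 0.0426
turn 0.0 shift [ 1.4   1.24 -0.55]
```

```bash
python3 -m inch '[[[0,0,-0.4,0],[0,0,-0.4,0],[0.7,0.62,0,0],[0.7,0.62,0,0],[0,0,0,0],[0,0,0,0],[0,0,0,0]]]' 0; python3 -m inch '[[[0,0,0.2,0],[0,0,0.1,0],[0,0,0,0]]]'|grep -E "pos|ft_";python3 -m inch '[[[0,0,0.08,0],[0,0,0,0]]]'|grep -E "pos|ft_";python3 -m inch '[[[0,0,0.08,0],[0,0,0,0]]]'|grep -E "pos|ft_"
```

```text
clock: 12.25
tool_pos: [0.593, 0.2188, 0.3983]
eef_rot: [0.656, 0.755, -0.0, -0.0]
ft_force: [-0.8, -0.5, -0.8]
grip_width: 0.0002
grip_force: 0.0
tool_pos: [0.593, 0.2189, 0.3888]
ft_force: [0.0, -0.1, 0.9]
tool_pos: [0.5932, 0.2192, 0.3868]
ft_force: [-0.1, 0.4, -0.5]
tool_pos: [0.5933, 0.2193, 0.3843]
ft_force: [-0.5, 0.4, -0.2]
```

```bash
python3 -m inch '[[[0,0,0.08,0],[0,0,0,0]]]'|grep -E "pos|ft_";python3 -m inch '[[[0,0,0.08,0],[0,0,0,0]]]'|grep -E "pos|ft_";python3 -m inch '[[[0,0,0.06,0],[0,0,0,0]]]'|grep -E "pos|ft_"
```

```text
tool_pos: [0.5933, 0.2193, 0.3819]
ft_force: [0.7, -0.1, 0.7]
tool_pos: [0.5934, 0.2193, 0.3805]
ft_force: [-0.9, -0.3, 6.3]
tool_pos: [0.5932, 0.2193, 0.3804]
ft_force: [-6.1, -2.4, 17.9]
```

```bash
python3 -m inch '[[[-0.1,0,0.03,0],[-0.15,0,0,0],[-0.15,0,0,0],[-0.15,0,0,0],[0,0,0,0]]]'|grep -E "pos|ft_"; python3 -c "
from h import *
plate('pics/w6.png')"
```

```text
tool_pos: [0.5967, 0.2035, 0.3804]
ft_force: [-0.0, 3.9, 19.6]
plate centre [562.9 195.4] size [121.5  66.1] corners mm [[495.0, 206.0], [517.0, 144.0], [631.0, 185.0], [609.0, 247.0]]
```

```bash
python3 -m inch '[[[-0.15,0,0,0],[-0.15,0,0,0],[-0.15,0,0,0],[-0.15,0,0,0],[-0.15,0,0,0],[-0.15,0,0,0],[0,0,0,0]]]'|grep -E "pos|ft_"; python3 -c "
from h import *
plate('pics/w7.png')"
```

```text
tool_pos: [0.6005, 0.1767, 0.3804]
ft_force: [-0.7, 2.7, 19.3]
plate centre [567.7 168.3] size [121.4  89.1] corners mm [[501.0, 203.0], [514.0, 115.0], [634.0, 133.0], [621.0, 221.0]]
```

```bash
python3 -m inch '[[[0,0,-0.6,0],[0,0,-0.6,0],[0,0,0,0]]]' 0.9 >/dev/null; python3 -c "
from h import *
go(.5566,.2417,.400,98.4)"
```

```text
clock 15.15 pos [0.5999 0.1764 0.4154] th 98.0 F [ 0.5 -0.6  0.9] w 0.0428
turn -0.05 shift [ 2.37 -1.11  0.51]
```

```bash
python3 -m inch '[[[0.79,-0.37,0,-0.05],[0.79,-0.37,0,0],[0.79,-0.37,0,0],[0,0,0.5,0],[0,0,0.5,0],[0,0,0.3,0],[0,0,0,0]]]'; python3 -m inch '[[[0,0,0.15,0],[0,0,0,0]]]'|grep -E "pos|ft_"; python3 -m inch '[[[0,0,0.1,0],[0,0,0,0]]]'|grep -E "pos|ft_"
```

```text
clock: 15.85
tool_pos: [0.5558, 0.2416, 0.3723]
eef_rot: [0.654, 0.757, -0.001, -0.001]
ft_force: [-0.3, 0.1, 0.3]
grip_width: 0.0768
grip_force: 0.0
tool_pos: [0.5564, 0.2416, 0.3695]
ft_force: [0.7, -0.9, -0.3]
tool_pos: [0.5563, 0.2417, 0.3666]
ft_force: [0.5, -0.5, -0.9]
```

```bash
python3 -m inch '[[[0,0,0.1,0],[0,0,0,0]]]'|grep -E "pos|ft_"; python3 -m inch '[[[0,0,0.07,0],[0,0,0,0]]]'|grep -E "pos|ft_";python3 -m inch '[[[0,0,0.07,0],[0,0,0,0]]]'|grep -E "pos|ft_"
```

```text
tool_pos: [0.5562, 0.2418, 0.3633]
ft_force: [0.5, -0.8, 0.5]
tool_pos: [0.5562, 0.2418, 0.3613]
ft_force: [-0.6, 0.2, 0.4]
tool_pos: [0.5561, 0.2418, 0.3591]
ft_force: [0.5, 0.2, 0.4]
```

```bash
python3 -m inch '[[[-0.15,0,0,0],[-0.3,0,0,0],[-0.3,0,0,0],[-0.3,0,0,0],[-0.3,0,0,0],[-0.3,0,0,0],[-0.3,0,0,0],[-0.3,0,0,0],[-0.3,0,0,0],[-0.3,0,0,0],[-0.3,0,0,0],[-0.3,0,0,0],[-0.3,0,0,0],[-0.3,0,0,0],[-0.3,0,0,0],[-0.3,0,0,0],[-0.3,0,0,0],[0,0,0,0]]]'; python3 -c "
from h import *
plate('pics/w8.png')
b=bot.camera('side')[:,:,::-1][30:260,130:400]
cv2.imwrite('pics/a2.png',np.hstack([b,cv2.resize(cv2.imread('pics/w8.png'),(307,230))]))"
```

```text
clock: 18.65
tool_pos: [0.578, 0.0937, 0.3594]
eef_rot: [0.654, 0.756, -0.0, 0.0]
ft_force: [0.1, 0.4, 0.5]
grip_width: 0.077
grip_force: 0.0
plate centre [583.5  61.7] size [91.9 35.3] corners mm [[535.0, 73.0], [541.0, 38.0], [631.0, 51.0], [626.0, 86.0]]
```

View pics/a2.png

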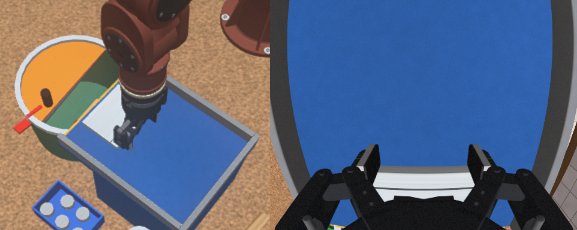

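The plate is square ahead of the fingers and reaching the lip, so I keep pushing.

```bash
python3 -m inch '[[[-0.25,0,0,0],[-0.25,0,0,0],[-0.25,0,0,0],[-0.25,0,0,0],[-0.25,0,0,0],[-0.25,0,0,0],[-0.25,0,0,0],[-0.25,0,0,0],[-0.25,0,0,0],[-0.25,0,0,0],[-0.25,0,0,0],[-0.25,0,0,0],[0,0,0,0],[0,0,0,0],[0,0,0,0]]]'; python3 -c "
from h import *
b=bot.camera('side')[:,:,::-1][30:260,130:400];t=bot.camera('top')[:,:,::-1][110:310,250:450]
cv2.imwrite('pics/a3.png',np.hstack([cv2.resize(b,(400,341)),cv2.resize(t,(341,341))]))"
```

```text
clock: 20.25
tool_pos: [0.5909, 0.0061, 0.3594]
eef_rot: [0.654, 0.757, -0.0, -0.0]
ft_force: [0.1, 0.1, -0.1]
grip_width: 0.0774
grip_force: 0.0
```

View pics/a3.png

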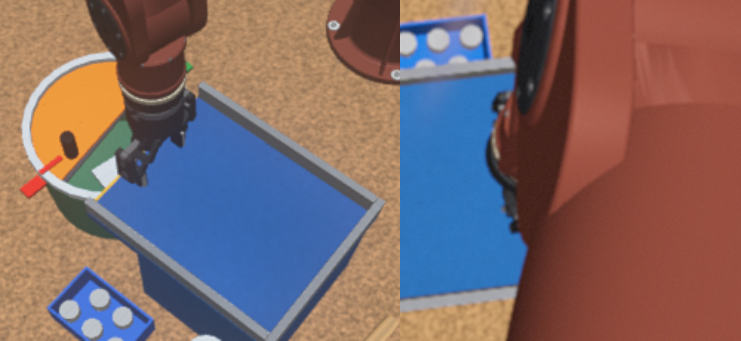

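```bash
python3 -m inch '[[[0,0,-0.9,0],[0,0,-0.9,0],[0,0,0,0]]]' >/dev/null; python3 -c "
from h import *
go(.663,-.1125,.42,98)"
```

```text
clock 20.65 pos [0.5918 0.0061 0.417 ] th 98.4 F [ 0.7  0.7 -0.7] w 0.0769
turn 0.06 shift [-4.24  1.8  -0.1 ]
```

```bash
python3 -m inch '[[[-0.85,0.36,0,0],[-0.85,0.36,0,0],[-0.85,0.36,0,0],[-0.85,0.36,0,0],[-0.84,0.36,0,0],[0,0,0,0],[0,0,0,0]]]'; python3 -c "
from h import *
s=bot.state();w=bot.camera('wrist')[:,:,::-1];cv2.imwrite('pics/w9.png',w);print(s['tool_pos'],s['eef_rot'])"
```

```text
clock: 21.35
tool_pos: [0.6628, -0.1123, 0.4124]
eef_rot: [0.654, 0.757, -0.0, -0.001]
ft_force: [-0.8, 0.2, -0.2]
grip_width: 0.0771
grip_force: 0.0
[ 0.66282241 -0.1122872   0.41237041] [ 6.53887624e-01  7.56591358e-01 -2.09787386e-04 -6.69223606e-04]
```

View pics/w9.png

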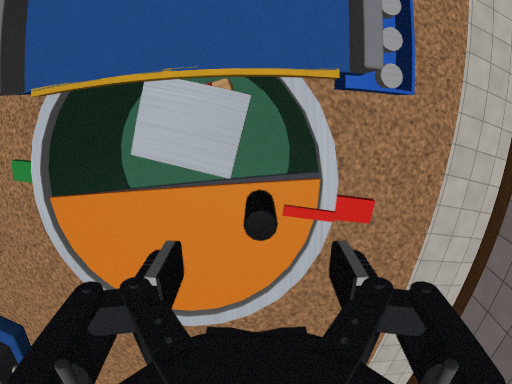

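The plate lies flat on top of the chock, well below the rim. The post top is at (260,199) and its base near (261,228), and the ring spans columns 32 to 337. I'll check the post and drum axis from this second viewpoint.

Run:
```python
from h import *
np.set_printoptions(precision=4,suppress=True)
print("post top",wz((260,201),.21),"base",wz((261,230),.163))
im=cv2.imread("pics/w9.png");h=cv2.cvtColor(im,cv2.COLOR_BGR2HSV);H,S,V=[h[:,:,i].astype(int) for i in range(3)]
m=(H>8)&(H<18)&(S>220)&(V>180);c=blob(m);P=np.array([wz(p[0],.163)[:2] for p in c])
# outer orange arc left/right of fingers
px=c[:,0];k=((px[:,0]<140)&(px[:,1]>200))|((px[:,0]>300)&(px[:,1]>222)&(px[:,1]<260))|((px[:,0]>190)&(px[:,0]<300)&(px[:,1]>290))
P=P[k];A=np.c_[2*P,np.ones(len(P))];x=np.linalg.lstsq(A,(P**2).sum(1),rcond=None)[0];print("arc",x[:2],np.sqrt(x[2]+x[:2]@x[:2]),k.sum())
print("tabs",wz((355,209),.152),wz((22,171),.152))
go(.663,-.1125,.357)
```

```text
post top [ 0.6625 -0.0941  0.21  ] base [ 0.6699 -0.1341  0.163 ]Traceback (most recent call last):
  File "<stdin>", line 5, in <module>
  File "h.py", line 17, in blob
    return c[k]
           ~^^^
IndexError: list index out of range
```

Run:
```python
from h import *
np.set_printoptions(precision=4,suppress=True)
print("post top",wz((261,225),.21),"base",wz((260,203),.163))
print("tabs",wz((355,209),.152),wz((22,171),.152), "ring L/R/bottom",wz((32,170),.172),wz((337,170),.172),wz((190,325),.172))
im=cv2.imread("pics/w9.png");print(im[260,200],im[220,90])
go(.663,-.1125,.357)
```

```text
post top [ 0.6655 -0.1098  0.21  ] base [ 0.6656 -0.1114  0.163 ]
tabs [ 0.7479 -0.1089  0.152 ] [ 0.4249 -0.1187  0.152 ] ring L/R/bottom [ 0.4586 -0.1091  0.172 ] [ 0.7178 -0.0745  0.172 ] [ 0.618  -0.2402  0.172 ]
[ 36 114 200] [ 36 112 199]
clock 21.4 pos [ 0.6626 -0.1117  0.4127] th 98.4 F [0.2 0.6 0.8] w 0.077
turn -0.0 shift [-0.03  0.01  1.86]
```

```bash
python3 -m inch '[[[0,0.08,0.5,0],[0,0,0.5,0],[0,0,0.5,0],[0,0,0.3,0],[0,0,0.05,0],[0,0,0,0]]]' && python3 -m inch '[[[0,0,0,0],[0,0,0,0],[0,0,0,0],[0,0,0,0],[0,0,0,0],[0,0,0,0],[0,0,0,0],[0,0,0,0]]]' 0 25
python3 - <<'E'
from h import *
s,p,t=st();a=np.radians(t);c=np.array([.589,-.1135])
f=np.radians(np.linspace(1.5,-178.5,16));Q=c+.075*np.c_[np.cos(f),np.sin(f)];D=np.diff(Q,axis=0)/.03
print(p,t,"err",p[:2]-Q[0]);print([[round(float(x),2) for x in(d@[np.cos(a),np.sin(a)],d@[np.sin(a),-np.cos(a)])] for d in D])
E
```

```text
clock: 22.0
tool_pos: [0.6651, -0.1113, 0.3582]
eef_rot: [0.653, 0.757, 0.0, 0.0]
ft_force: [0.6, -0.7, -0.2]
grip_width: 0.0766
grip_force: 0.0
clock: 22.8
tool_pos: [0.6651, -0.1119, 0.3583]
eef_rot: [0.654, 0.757, -0.0, 0.0]
ft_force: [-2.4, -0.2, 4.9]
grip_width: 0.0211
grip_force: 24.6
[ 0.6651381  -0.11187287  0.35831374] 98.35834444572382 err [ 0.0011638  -0.00033614]
[[-0.51, -0.12], [-0.47, -0.22], [-0.42, -0.31], [-0.34, -0.39], [-0.25, -0.46], [-0.15, -0.5], [-0.05, -0.52], [0.06, -0.52], [0.17, -0.49], [0.27, -0.45], [0.36, -0.38], [0.43, -0.3], [0.48, -0.21], [0.51, -0.1], [0.52, 0.01]]
```

```bash
python3 -m inch '[[[-0.51,-0.12,0,0],[-0.47,-0.22,0,0],[-0.42,-0.31,0,0],[-0.34,-0.39,0,0],[-0.25,-0.46,0,0],[0,0,0,0]]]'
python3 - <<'E'
from h import *
b=np.ascontiguousarray(bot.camera('side')[:,:,::-1]);cv2.imwrite('pics/s5.png',b)
s,p,t=st();print(p-[.589,-.1135,0],np.degrees(np.arctan2(p[1]+.1135,p[0]-.589)),np.hypot(p[1]+.1135,p[0]-.589))
E
```

```text
clock: 23.4
tool_pos: [0.6309, -0.1814, 0.3591]
eef_rot: [0.655, 0.756, -0.001, 0.005]
ft_force: [9.8, -18.5, -3.5]
grip_width: 0.0205
grip_force: 26.7
[ 0.04208999 -0.06770323  0.35908398] -58.131459995947 0.0797201010579369
```

Run:
```python
from h import *
s,p,t=st();a=np.radians(t);c=np.array([.590,-.1175])
cmd=np.array([.6651,-.1119])+.075*np.array([np.cos(np.radians(-58.5))-np.cos(np.radians(1.5)),np.sin(np.radians(-58.5))-np.sin(np.radians(1.5))])
f=np.radians(np.linspace(-58,-178,11));Q=c+.075*np.c_[np.cos(f),np.sin(f)];Q=np.vstack([cmd,Q]);D=np.diff(Q,axis=0)/.03
print(t,[[round(float(x),2) for x in(d@[np.cos(a),np.sin(a)],d@[np.sin(a),-np.cos(a)])] for d in D])
```

```text
98.16702716129188 [[-0.11, -0.0], [-0.16, -0.5], [-0.05, -0.52], [0.06, -0.52], [0.16, -0.5], [0.26, -0.45], [0.35, -0.39], [0.42, -0.31], [0.48, -0.21], [0.51, -0.11], [0.52, 0.0]]
```

```bash
python3 -m inch '[[[-0.11,0,0,0],[-0.16,-0.5,0,0],[-0.05,-0.52,0,0],[0.06,-0.52,0,0],[0,0,0,0]]]'; python3 -m inch '[[[0.16,-0.5,0,0],[0.26,-0.45,0,0],[0.35,-0.39,0,0],[0,0,0,0]]]'
```

```text
clock: 23.95
tool_pos: [0.5842, -0.1933, 0.3591]
eef_rot: [0.654, 0.756, -0.001, 0.002]
ft_force: [-3.2, -7.9, 6.7]
grip_width: 0.0212
grip_force: 28.8
clock: 24.35
tool_pos: [0.5413, -0.1745, 0.3591]
eef_rot: [0.654, 0.757, 0.0, 0.001]
ft_force: [-2.4, 0.4, 8.5]
grip_width: 0.021
grip_force: 29.0
```

Forces are small now, so I'll finish the arc.

```bash
python3 -m inch '[[[0.42,-0.31,0,0],[0.48,-0.21,0,0],[0.51,-0.11,0,0],[0.3,0,0,0],[0,0,0,0]]]'; python3 -m inch '[[[0.15,0,0,0],[0,0,0,0]]]'|grep -E "pos|ft"; python3 -m inch '[[[0.1,0.01,0,0],[0,0,0,0]]]'|grep -E "pos|ft"
```

```text
clock: 24.85
tool_pos: [0.5161, -0.1263, 0.359]
eef_rot: [0.653, 0.757, 0.0, 0.001]
ft_force: [0.4, 1.0, 9.1]
grip_width: 0.0208
grip_force: 29.2
tool_pos: [0.5156, -0.1227, 0.359]
ft_force: [0.1, -2.6, 9.0]
tool_pos: [0.5153, -0.1199, 0.3589]
ft_force: [-0.7, -3.8, 9.6]
```

```bash
for i in 1; do python3 -m inch '[[[0.12,0.01,0,0],[0,0,0,0]]]'|grep -E "pos|ft"; done; python3 -m inch '[[[0.12,0.01,0,0],[0,0,0,0]]]'|grep -E "pos|ft"; python3 -m inch '[[[0.1,0.02,0,0],[0,0,0,0]]]'|grep -E "pos|ft"
```

```text
tool_pos: [0.515, -0.1163, 0.3589]
ft_force: [-1.2, -3.4, 9.3]
tool_pos: [0.5148, -0.1129, 0.3589]
ft_force: [-1.7, -5.3, 8.6]
tool_pos: [0.515, -0.1117, 0.3589]
ft_force: [-3.7, -19.3, 6.0]
```

The force climbed while motion stopped, which looks like the end stop. Release, retreat and look.

```bash
python3 -m inch '[[[-0.05,0,0,0],[0,0,0,0],[0,0,0,0],[0,0,0,0],[0,0,-0.6,0],[0,0,-0.8,0],[0,0,-0.9,0],[-0.9,-0.3,-0.4,0],[-0.9,-0.3,0,0],[-0.9,-0.3,0,0],[-0.9,-0.3,0,0],[-0.9,-0.3,0,0],[-0.9,-0.3,0,0],[-0.9,-0.3,0,0],[-0.9,-0.3,0,0],[0,0,0,0]]]' 0.6
python3 - <<'E'
from h import *
b=bot.camera('side')[:,:,::-1][30:350,130:420];t=bot.camera('top')[:,:,::-1][60:340,110:460]
cv2.imwrite('pics/a6.png',np.hstack([cv2.resize(b,(363,400)),cv2.resize(t,(437,350)) if 0 else cv2.copyMakeBorder(cv2.resize(t,(437,350)),0,50,0,0,0)]))
E
```

```text
clock: 27.45
tool_pos: [0.4743, -0.3374, 0.4383]
eef_rot: [0.655, 0.756, -0.0, -0.0]
ft_force: [-0.1, -0.5, -0.9]
grip_width: 0.0514
grip_force: 0.0
```

View pics/a6.png

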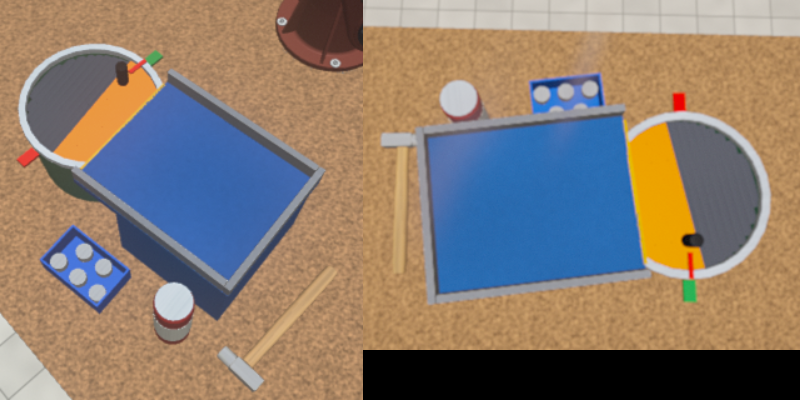

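The shelf is empty and the orange cover shuts the mouth. The pointer is in line with the green tab, and the can, hammer and box have not moved. Handing in.

```bash
python3 -c "
from station import bot
print(bot.close_job())"
```

```text
the job is handed in; nothing more can be done
None
```

The job is handed in at about 28 s: the chock and the plate are in the drum, the collar is at the green locked mark with the orange cover shut, the measured press on the plate peaked at about 33 N, and the can, hammer and parts box look unmoved in the final pictures.

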